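Set the rim gauge to its marked stop

TASK

Set the potter's rim gauge for the next bowl: press down the pad in the middle of the slider to free its brake and, keeping the pad pressed, push the slider along the rail until it stands against the stop that carries the upright pin, not the plain one. Then let the pad come back up and leave the slider there, braked against that stop. Use only the fingertips: grip and lift nothing, and leave the other things on the bench as they are.

Things in the scene. Friction and masses are not known exactly. Their poses are not given: they have to be found in the camera images.
- gauge: Rim gauge fixed to the bench: a dark steel base plate 90 x 400 x 10 mm with an aluminium channel rail 50 mm wide along its y axis, rail top 40 mm above the bench. Origin: centre of the underside, on the bench; x across the rail, y along it, z up. It stands turned by up to 0.35 rad from the world's axes.
- slider_mid (a point): Middle of the slider's underside, on the rail's centre line, 42 mm above the bench; its axes are those of the gauge. The slider is an aluminium frame 60 mm across the rail (x), 84 mm along it (y), its frame top 62 mm above the bench, around the black pad. It slides along the rail only; both stops block it. With the pad up its brake holds against a push of about 6 to 9 N; with the pad pressed it needs only about 1 N.
- pad_top (a point): Middle of the top face of the slider's black brake pad, 70 mm above the bench when up; it moves down as the pad is pressed. The pad is 36 mm across the rail and 56 mm along it, with a ridge 4 mm high and 6 mm thick across each end, so 44 mm of flat lies between the ridges for a fingertip to press and push against.
- pad (a joint): Travel of the brake pad in m: 0 up (brake on), 0.006 fully down. A spring holds it up: about 8 N to start it, about 10 N fully down. From 0.001 on the brake is free.
- carriage (a joint): Position of the slider along the gauge's y axis in m, 0 at the middle of the rail.
- pin_stop: The marked stop: a steel block fixed on the rail, 56 mm across the rail, 20 mm along it, 22 mm high, its top 62 mm above the bench, with an upright waisted pin with a round head (18 mm across) in the middle of its top, reaching 95 mm above the bench. Origin: middle of its underside, on the rail's centre line, 40 mm above the bench. It may be at either end of the rail. The slider stands against it when slider_mid is 52 mm from this origin, measured along the rail.
- plain_stop: The other stop: the same steel block, without pin, at the other end of the rail. Origin: middle of its underside, 40 mm above the bench.
- spray_bottle: Loose white spray bottle with black trigger head, 72 mm in diameter, 199 mm tall, standing beyond and to the left of the gauge. Origin: centre of its underside. Leave alone.
- test_bowl: Loose small white bowl, 96 mm across, 45 mm high, beyond the gauge. Origin: centre of its underside. Leave alone.
- loop_tool: Loose trimming tool lying on the robot's side of the gauge: wooden handle 120 x 14 x 14 mm along its x axis, wire loop reaching 99 mm from the origin at +x. Origin: underside of the handle's middle. Leave alone.
- wooden_rib: Loose flat wooden rib, about 80 x 85 x 9 mm, lying on the robot's side of the gauge. Origin: underside, near its middle. Leave alone.

How it is judged:
By the outcome, as a careful person would: the job done as asked, in the order asked, and still so for the second after the job is handed in, with the robot touching nothing.
It also fails if it takes over 35 s, if anything falls off the work surface, if the arm or the gripper's body presses on something with over 40 N, if the wrist force passes 120 N, or if a joint passes its speed limit or range.

ROBOT

A 6-joint arm with a two-finger parallel gripper is mounted at the origin on the work surface. World frame = base frame: x ahead of the robot, y to its left, z up, the work surface at z = 0. Lengths are in m, angles in rad, forces in N, time in s.
With the tool pointing down it reaches from about 0.15 to 0.775 m from the base axis. Payload 6.1 kg.
Tool frame: the origin (TCP) lies between the finger pads; the fingertips stand 19 mm ahead of it and the grasp point (between the pads) is the TCP; z points along the fingers, y is the line along which they close (so a half turn about z gives the same grasp; the last joint's range is limited). The gripper opens to 85 mm and grips with 20 to 120 N. Pads are 22 mm wide; open, the fingers measure 114 mm over their backs; the gripper's body (76 mm by 85 mm) begins 54 mm behind the grasp point. The pads swing forward as they close: fully open they stand 13 mm farther back than shut.
Start: joints at [-1.228, 0.126, -0.04, 1.405, 0, 1.571], TCP at [0.176, -0.494, 0.211] pointing down, gripper open.
Joint ranges: [-2.72, 2.72], [-0.95, 1.95], [-1.27, 1.35], [-1.78, 2.02], [-1.46, 1.47], [-3.14, 3.14]. Speed limits (rad/s): [2.39, 2.39, 3.01, 3.14, 3.14, 3.14].

INTERFACE

Orientations are given as a unit quaternion [w, x, y, z].
In Python, from plant import ctrl, eyes gives the robot as it stands. Calls block until the motion is done:
- ctrl.move_ptp(position, orientation): joint-space move of the TCP to a pose.
- ctrl.move_straight(position, v=0.15, attitude=None): straight line of the TCP; attitude=None keeps the orientation; v is the mean speed in m/s.
- ctrl.movej(angles): joint-space move.
- ctrl.command_gripper(opening): finger opening in m; the grip force is fixed at half the most; returns when the fingers have stopped.
- ctrl.sleep(seconds).
- ctrl.inverse_kinematics(position, orientation): joint angles nearest the present ones, or None.
- eyes.camera(name): name is "scene" or "side" or "wrist"; returns a dict with "image" (480x640x3 uint8, blue, green, red), "fx", "fy", "cx", "cy" (pixels), "position" and "rotation" of the camera in the world. Camera axes: x right, y down, z forward; pixel columns grow to the right and rows downward; lengths in m; the calibration is good to about 2 mm. A picture is of the moment at which its call begins. There is no depth.
A pose or a line that the arm cannot do raises ctrl.PlanningError and nothing moves.
- ctrl.finish_job(): hands the job in; it is judged then, once.
Readings, each from a call of its own:
- ctrl.read_time_s(): time.
- ctrl.read_q(): joint angles.
- ctrl.read_joint_velocities(): joint speeds.
- ctrl.read_joint_efforts(): joint torques, N m.
- ctrl.read_ee_pos(): TCP position.
- ctrl.read_tcp_rot(): TCP orientation.
- ctrl.read_force(): force on the tool from outside, world axes, zero at the start.
- ctrl.read_moment(): the same for the moment, N m.
- ctrl.read_finger_gap(): finger opening in m.
- ctrl.read_grasp_force(): force on a finger pad.
Only numpy, scipy, OpenCV 4.12 (cv2) and the standard library are available. Lean on these libraries where they do the work, as an engineer would, in place of code of your own. Each camera call takes 0.05 s, during which the arm holds its last target. There are 200 camera calls.

## Working session

There is one attempt and no reset: what is moved stays moved. The work goes in short steps, each a Python script; the robot and the scene stay as the last script left them, time stands still between calls to the robot, and variables do not carry over. Pictures are saved under pics/ and viewed, at most 10 in all, crops included, and the job is handed in when it is done.

```bash
mkdir -p pics; ls
python3 - <<'E'
from plant import ctrl, eyes
import cv2,numpy as np
for n in ("scene","side"):
    c=eyes.camera(n); cv2.imwrite(f"pics/{n}0.png",c["image"]); print(n,c["fx"],c["cx"],c["cy"],c["position"],np.round(c["rotation"],3).tolist())
    np.savez(f"{n}0.npz",**c)
print(ctrl.read_time_s(),ctrl.read_tcp_rot(),ctrl.read_finger_gap())
E
```

```text
pics
scene 530.3734713481279 318.05098992144775 243.86386082965674 [1.13631057 0.14923914 0.67506059] [-0.243, 0.635, 0.68, -0.275]
side 587.4921307388445 323.895757975359 238.02831530924797 [ 0.48053755 -0.52986866  0.69772505] [-0.393, 0.917, -0.06, 0.02]
0.1 [-7.29150256e-04  9.85349842e-01  1.70543655e-01 -1.38846101e-04] 0.08574919433720489
```

View pics/scene0.png

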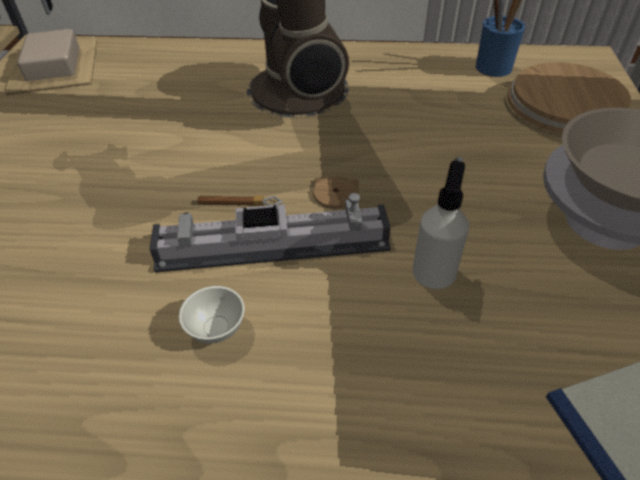

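View pics/side0.png

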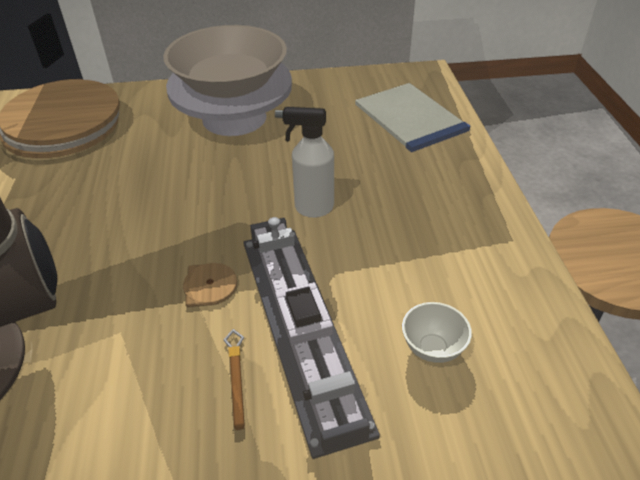

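The scene view shows the slider's pad at about (262,217), the pin stop to its right with its head at (353,200), and the plain stop at (185,230). In the side view the pad is at (303,306), the pin head at (274,222), and the base plate corners at (246,243), (284,222), (377,434) and (316,452).

```bash
cat > h.py <<'E'
import numpy as np,cv2
from scipy.spatial.transform import Rotation as R
def ray(c,uv):
    d=np.array([(uv[0]-c["cx"])/c["fx"],(uv[1]-c["cy"])/c["fy"],1.])
    q=np.asarray(c["rotation"],float)
    M=q if q.shape==(3,3) else R.from_quat(q[[1,2,3,0]]).as_matrix()
    return np.asarray(c["position"]),M@d
def onz(c,uv,z):
    p,d=ray(c,uv); return p+d*(z-p[2])/d[2]
def two(c1,u1,c2,u2):
    p,d=ray(c1,u1);q,e=ray(c2,u2)
    s=np.linalg.lstsq(np.c_[d,-e],q-p,rcond=None)[0]
    return (p+d*s[0]+q+e*s[1])/2, np.linalg.norm(p+d*s[0]-q-e*s[1])
E
python3 - <<'E'
from h import *
S=dict(np.load("scene0.npz"));D=dict(np.load("side0.npz"))
print("pad",onz(D,(303,306),.07),onz(S,(262,217),.07),two(D,(303,306),S,(262,217)))
print("pin",two(D,(274,222),S,(353,200)))
for n,c,u in(("side",D,[(246,243),(284,222),(377,434),(316,452)]),("scene",S,[(154,268),(391,248)])):
    print(n,[onz(c,x,.01 if n=="side" else 0).round(4).tolist() for x in u])
for n,c in(("side",D),("scene",S)):
    x0,y0,w,h=(230,200,160,260) if n=="side" else (140,180,265,100)
    cv2.imwrite(f"pics/{n}c.png",cv2.resize(c["image"][y0:y0+h,x0:x0+w],None,fx=2.2 if n=="side" else 3,fy=2.2 if n=="side" else 3,interpolation=cv2.INTER_CUBIC))
E
```

```text
pad [ 0.51143813 -0.00795207  0.07      ] [ 0.5194893  -0.00081505  0.07      ] (array([ 0.51196854, -0.00240902,  0.06295788]), np.float64(0.0006135959179127402))
pin (array([0.48441356, 0.14854684, 0.08643494]), np.float64(0.005678072688751235))
side [[0.433, 0.1911, 0.01], [0.5004, 0.235, 0.01], [0.5857, -0.177, 0.01], [0.5071, -0.1905, 0.01]]
scene [[0.5808, -0.1819, 0.0], [0.5116, 0.2157, 0.0]]
```

Run:
```python
from h import *
from plant import ctrl, eyes
a=(0.172+np.pi/2)/2; q=[0,np.cos(a),np.sin(a),0]
ctrl.move_ptp([0.505,-0.004,0.25],q)
ctrl.command_gripper(0.0)
c=eyes.camera("wrist"); np.savez("w0.npz",**c); cv2.imwrite("pics/w0.png",c["image"])
print(ctrl.read_time_s(),ctrl.read_ee_pos(),ctrl.read_q(),ctrl.read_finger_gap(),ctrl.read_force(),c["position"])
```

```text
3.0417 [ 0.50501231 -0.0039571   0.24999819] [-7.83316963e-03  9.14381837e-02  6.27834506e-03  1.48563959e+00
 -3.72212156e-06  1.39088391e+00] -5.1616490708222396e-05 [-0.18055513  0.2743328   1.20685952] [0.49330185 0.0649802  0.41341454]
```

View pics/w0.png

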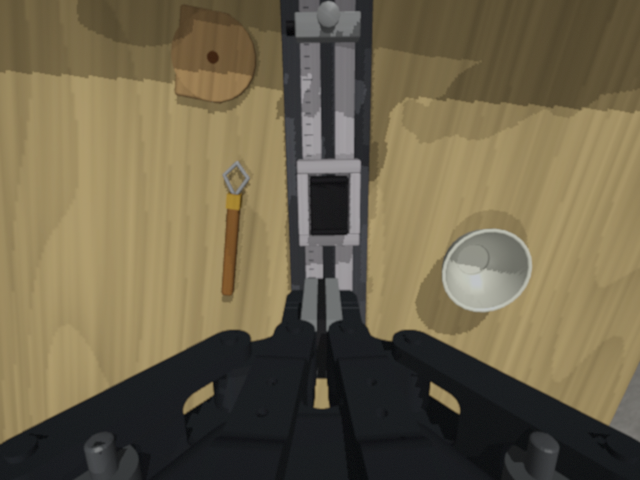

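The wrist view shows the slider frame spanning (298,160) to (361,244) and the pad centred at (329,205). The pin stop's near edge is at row 37, and the gauge is almost vertical in the image.

Run:
```python
from h import *
c=dict(np.load("w0.npz"))
g=cv2.cvtColor(c["image"],cv2.COLOR_BGR2GRAY)
# pad: dark blob near (329,205)
m=(g[150:255,300:358]<45).astype(np.uint8); n,l,s,ce=cv2.connectedComponentsWithStats(m)
i=1+np.argmax(s[1:,4]); print("padblob",s[i],ce[i]+[300,150])
pc=ce[i]+[300,150]
print("pad",onz(c,pc,.07))
f=[onz(c,u,.062) for u in((298,160),(361,160),(359,244),(300,244))]
print("frame",np.round(f,4).tolist(),np.mean(f,0), "size",np.linalg.norm(f[1]-f[0]),np.linalg.norm(f[2]-f[1]))
t=[onz(c,u,.062) for u in((295,37),(361,37))]; print("stop near edge",np.round(t,4).tolist())
# plate edges: left/right per row
for v in(80,140,260): 
    r=g[v,270:390].astype(int); d=np.where(r<75)[0]; print(v,d.min()+270,d.max()+270)
```

```text
padblob [  10   25   38   60 2200] [328.74045455 204.62      ]
pad [ 0.51300589 -0.00467599  0.07      ]
frame [[0.4775, 0.0306, 0.062], [0.5356, 0.0408, 0.062], [0.5504, -0.0405, 0.062], [0.4923, -0.0507, 0.062]] [ 0.51396616 -0.00493288  0.062     ] size 0.058996721274789436 0.08264084715359739
stop near edge [[0.4588, 0.133, 0.062], [0.5147, 0.1428, 0.062]]
80 283 371
140 286 369
260 290 365
```

Run:
```python
from h import *
from plant import ctrl, eyes
P=np.array([0.5133,-0.0048]); a=(0.182+np.pi/2)/2; q=[0,np.cos(a),np.sin(a),0]
ctrl.move_ptp([*P,0.12],q)
ctrl.move_straight([*P,0.094],v=.06)
ctrl.sleep(.1); f0=ctrl.read_force()
c=eyes.camera("side"); cv2.imwrite("pics/s1.png",cv2.resize(c["image"][160:400,180:480],None,fx=2.5,fy=2.5))
for z in np.arange(.093,.0815,-.001):
    ctrl.move_straight([*P,z],v=.03); f=ctrl.read_force()-f0
    print(round(z,4),ctrl.read_ee_pos()[2].round(4),f.round(2))
    if f[2]>9.0: break
print(ctrl.read_time_s()); np.save("f0.npy",f0)
```

```text
0.093 0.0931 [-0.21  0.38 -0.17]
0.092 0.0919 [-0.88  0.57  0.25]
0.091 0.0909 [-0.69 -0.87  0.11]
0.09 0.0899 [ 0.44  0.2  -0.05]
0.089 0.0889 [ 0.75 -0.39  1.27]
0.088 0.0879 [-0.84 -0.36  0.4 ]
0.087 0.0869 [-0.29  0.23 -0.24]
0.086 0.086 [ 1.09 -0.31 -1.2 ]
0.085 0.0849 [0.64 0.26 0.14]
0.084 0.0839 [ 0.44  0.38 -0.3 ]
0.083 0.0829 [ 0.01 -0.31 -0.02]
0.082 0.0819 [ 0.07 -0.11 -0.08]
7.3583
```

View pics/s1.png

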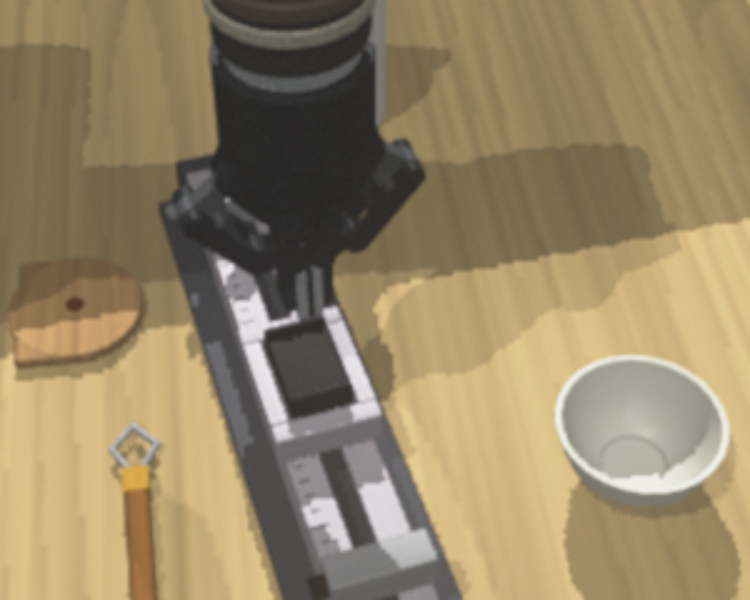

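The close view shows the fingertips ending at about (310,315), at the far edge of the pad rather than its middle. No contact was felt either, so I'll look at the current state before moving on.

Run:
```python
from h import *
from plant import ctrl, eyes
print(ctrl.read_ee_pos(),ctrl.read_tcp_rot(),ctrl.read_finger_gap())
C={n:eyes.camera(n) for n in("scene","side","wrist")}
for n in C: np.savez(n+"2.npz",**C[n])
r=lambda n,x,y,w,h,s:cv2.resize(C[n]["image"][y:y+h,x:x+w],None,fx=s,fy=s,interpolation=cv2.INTER_CUBIC)
a=r("scene",190,140,160,120,2.5);b=r("side",220,200,160,120,2.5);w=r("wrist",240,60,160,120,2.5);w2=r("wrist",240,180,160,120,2.5)
cv2.imwrite("pics/m2.png",np.vstack([np.hstack([a,b]),np.hstack([w,w2])]))
T=ctrl.read_ee_pos()
for n,c in C.items():
    qq=np.asarray(c["rotation"],float);M=qq if qq.shape==(3,3) else R.from_quat(qq[[1,2,3,0]]).as_matrix()
    for dz in(0,-.019):
        p=M.T@(T+[0,0,dz]-c["position"]); print(n,dz,c["fx"]*p[0]/p[2]+c["cx"],c["fy"]*p[1]/p[2]+c["cy"])
```

```text
[ 0.51323244 -0.00481284  0.08190611] [-6.68299275e-05  6.39933609e-01  7.68430197e-01 -6.45869510e-05] -6.342124098521143e-05
scene 0 259.43639272130343 208.9841964987722
scene -0.019 260.56836614194305 217.33911507574518
side 0 303.8271223743791 298.46054207003954
side -0.019 304.2796437963668 307.35562410599596
wrist 0 320.20731509755416 278.02932565406877
wrist -0.019 320.2733897051931 263.71366398621194
```

View pics/m2.png

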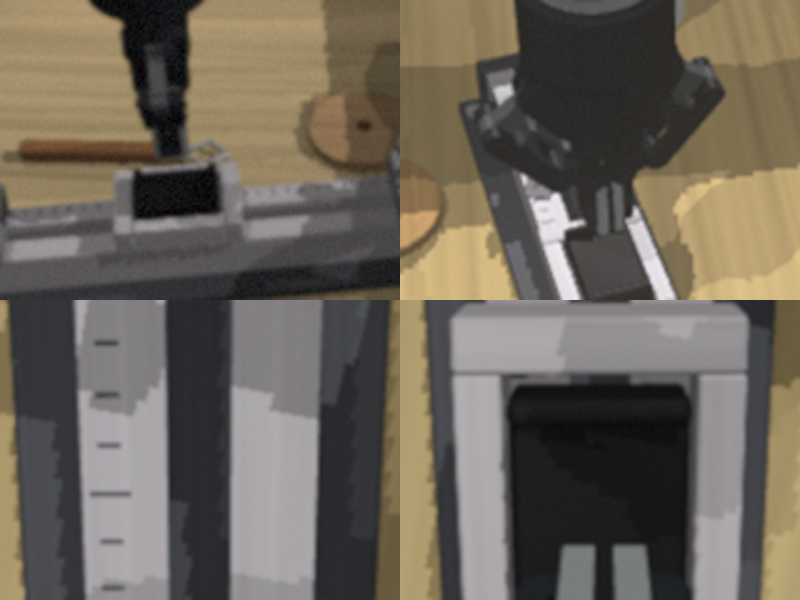

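The mosaic shows the tips ending at scene (257,202), side (305,293) and wrist (322,278). That puts them near TCP height rather than 19 mm ahead of it, so they are still above the pad but laterally over it. I'll triangulate to confirm, then keep going down on force.

```bash
cat >> h.py <<'E'
def fmean(ctrl,n=4):
    v=[]
    for _ in range(n): v.append(ctrl.read_force()); ctrl.sleep(.01)
    return np.mean(v,0)
E
python3 - <<'E'
from h import *
from plant import ctrl, eyes
S,D,W=(dict(np.load(n+"2.npz")) for n in("scene","side","wrist"))
print(two(D,(305,293),S,(257,202)),two(W,(322,278),D,(305,293)))
P=np.array([0.5133,-0.0048])
f0=fmean(ctrl,8); np.save("f0.npy",f0)
ctrl.move_straight([*P,.074],v=.03); f=fmean(ctrl)-f0; print(f.round(2))
z=.074
while z>.052 and f[2]<8.7:
    z-=.001; ctrl.move_straight([*P,z],v=.03); f=fmean(ctrl)-f0
    print(round(z,4),f.round(2))
print(ctrl.read_time_s(),ctrl.read_ee_pos())
c=eyes.camera("scene");d=eyes.camera("wrist")
a=cv2.resize(c["image"][140:260,190:350],None,fx=2.5,fy=2.5); b=cv2.resize(d["image"][160:280,240:400],None,fx=2.5,fy=2.5)
cv2.imwrite("pics/m3.png",np.hstack([a,b]))
E
```

```text
(array([ 0.51448991, -0.00765166,  0.09744444]), np.float64(0.0018219343696685463)) (array([ 0.51452447, -0.00159548,  0.08928394]), np.float64(0.001933672091103291))
[ 0.01  0.16 -0.06]
0.073 [-0.1   0.47 -0.19]
0.072 [ 0.14  0.02 -0.1 ]
0.071 [-0.32 -0.24 -0.03]
0.07 [0.18 0.41 0.03]
0.069 [-0.23 -0.06 -0.18]
0.068 [-0.33  0.49  0.02]
0.067 [ 0.29  0.13 -0.05]
0.066 [-0.26  0.48 -0.17]
0.065 [-0.14 -0.37  0.04]
0.064 [-0.08 -0.17 -0.26]
0.063 [-0.1   0.1  -0.07]
0.062 [0.06 0.05 0.55]
0.061 [-0.03  0.1   0.07]
0.06 [-0.72  0.27  0.67]
0.059 [ 0.23  0.35 -0.17]
0.058 [-0.58 -0.01 -0.14]
0.057 [-0.16 -0.    0.1 ]
0.056 [ 0.08 -0.16 -0.02]
0.055 [ 0.15  0.13 -0.24]
0.054 [ 0.05  0.4  -0.22]
0.053 [ 0.35  0.03 -0.27]
0.052 [0.16 0.31 0.23]
14.2583 [ 0.51327507 -0.00480077  0.05196191]
```

View pics/m3.png

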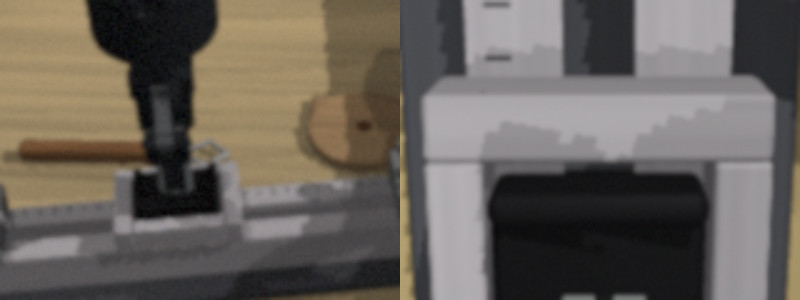

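The tip now shows in the scene view at full-frame (260,216), just over the middle of the pad. The true fingertip is therefore about 18 mm above the reported TCP. I'll carry on down to contact and then press 4 mm.

Run:
```python
from h import *
from plant import ctrl, eyes
P=np.array([0.5133,-0.0048]); f0=np.load("f0.npy"); z=.052; f=np.zeros(3)
while z>.041 and f[2]<4:
    z-=.001; ctrl.move_straight([*P,z],v=.05); f=fmean(ctrl,2)-f0; print(round(z,4),f.round(2))
if f[2]>=4:
    for k in range(4):
        z-=.001; ctrl.move_straight([*P,z],v=.05); f=fmean(ctrl,2)-f0; print(round(z,4),f.round(2))
        if f[2]>14: break
print(ctrl.read_time_s(),ctrl.read_ee_pos())
d=eyes.camera("wrist"); e=eyes.camera("side"); np.savez("w4.npz",**d)
cv2.imwrite("pics/m4.png",np.hstack([cv2.resize(d["image"][160:280,240:400],None,fx=2.5,fy=2.5),cv2.resize(e["image"][240:360,230:390],None,fx=2.5,fy=2.5)]))
```

```text
0.051 [ 0.45  0.55 -0.09]
0.05 [0.27 0.02 0.83]
0.049 [-1.71  0.94  6.97]
0.048 [-2.14  0.06  7.34]
0.047 [-1.7   0.1   7.72]
0.046 [-2.1  -0.33  9.22]
0.045 [-2.5   0.58  8.84]
16.225 [ 0.5135813  -0.00480448  0.04609723]
```

View pics/m4.png

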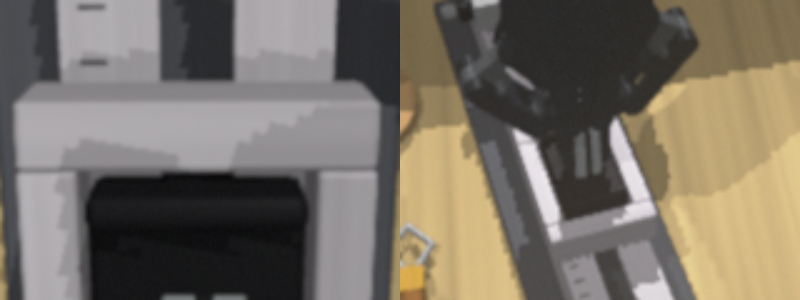

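Contact came at a TCP height of about 0.0495, and the pad is now about 3 to 4 mm down at roughly 9 N. The tip sits between the ridges, so I'll press slightly more and push toward the pin stop in force-monitored steps.

Run:
```python
from h import *
from plant import ctrl, eyes
P=np.array([0.5133,-0.0048]); f0=np.load("f0.npy"); z=.0442; u=np.array([-np.sin(.182),np.cos(.182)])
ctrl.move_straight([*P,z],v=.03)
def go(s):
    ctrl.move_straight([*(P+u*s),z],v=.06); f=fmean(ctrl,3)-f0; b=-f[:2]@u
    print(round(s,4),"along",b.round(2),"across",(f[0]*u[1]-f[1]*u[0]).round(2),"z",f[2].round(2),ctrl.read_ee_pos()[2].round(4)); return b,f[2]
s=0
for s in (.012,.035,.06,.08,.095):
    b,fz=go(s)
    if b>5 or fz<7.5 or fz>25: break
else:
    while s<.122:
        s+=.003; b,fz=go(s)
        if b>4.5 or fz<7.5 or fz>25: break
print(ctrl.read_time_s())
d=eyes.camera("wrist"); e=eyes.camera("side"); np.savez("w5.npz",**d); np.savez("side5.npz",**e)
cv2.imwrite("pics/m5.png",np.hstack([cv2.resize(d["image"][140:290,220:420],None,fx=2,fy=2),cv2.resize(e["image"][190:340,210:410],None,fx=2,fy=2)]))
```

```text
0.012 along -0.77 across -2.42 z 8.55 0.0454
0.035 along -0.66 across -2.8 z 8.91 0.0453
0.06 along -1.23 across -3.19 z 8.79 0.0453
0.08 along -0.88 across -3.23 z 9.05 0.0453
0.095 along -1.03 across -2.94 z 8.67 0.0453
0.098 along -0.65 across -3.41 z 8.71 0.0452
0.101 along 0.11 across -3.86 z 9.04 0.0452
0.104 along -0.15 across -3.56 z 9.06 0.0453
0.107 along 3.79 across -2.51 z 9.63 0.0454
0.11 along 5.2 across -2.11 z 9.08 0.0455
20.4083
```

View pics/m5.png

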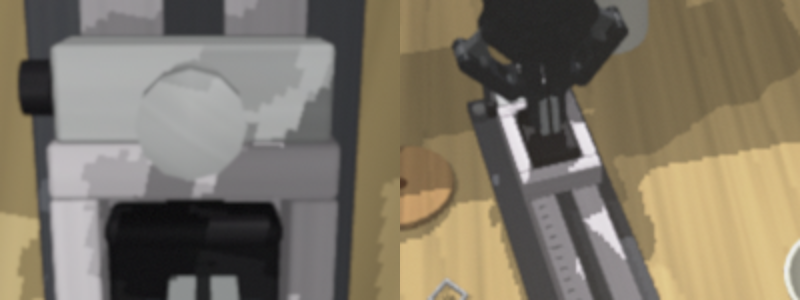

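The wrist view shows the slider frame abutting the block with the pin head in front, and the push force has risen from about 0 to 5 N. The slider is against the pin stop, so I'll lift straight up and check.

Run:
```python
from h import *
from plant import ctrl, eyes
P=np.array([0.5133,-0.0048]); f0=np.load("f0.npy"); u=np.array([-np.sin(.182),np.cos(.182)]); T=P+u*.110
ctrl.move_straight([*T,.054],v=.04); print((fmean(ctrl,3)-f0).round(2))
ctrl.move_straight([*T,.15],v=.12)
B=P+u*.03
ctrl.move_straight([*B,.22],v=.2)
ctrl.sleep(.2)
print(ctrl.read_time_s())
d=eyes.camera("wrist"); np.savez("w6.npz",**d); e=eyes.camera("side")
cv2.imwrite("pics/m6.png",np.hstack([cv2.resize(d["image"][0:200,230:430],None,fx=2,fy=2),cv2.resize(e["image"][190:390,200:400],None,fx=2,fy=2)]))
```

```text
[-0.07  0.61 -0.52]
22.7583
```

View pics/m6.png

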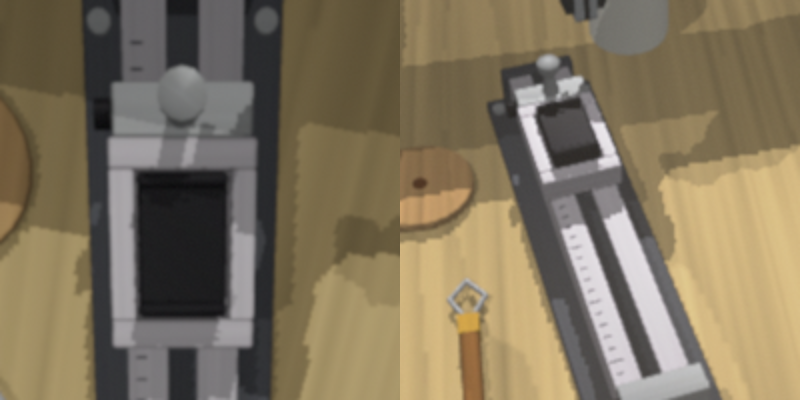

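The last view shows the frame's edge (row 137) flush with the pin-stop block (row 135). The pad is clear, and the bowl, tool and rib I can see are undisturbed.

```bash
python3 -c "
from plant import ctrl
print(ctrl.finish_job())"
```

```text
the job is handed in; nothing more can be done
None
```

I pressed the pad, pushed the slider along the rail to the pin stop and let the pad up; the last camera view shows it flush there (gap under about 1 mm), and I handed the job in at about 23 s.

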